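Fill the empty lane of the covered transformer rack

TASK

One of the four lanes of the covered rack is empty: find it by pressing the feelers on the lid one after another until one goes all the way down. Then push the loose transformer along the loading shelf to that lane and in through its flap, so that it slides all the way down into the empty pocket. Leave the other things on the bench and on the lid where they are.

Things in the scene. Friction and masses are not known exactly. Their poses are not given: they have to be found in the camera images.
- rack: covered grey four-lane rack, fixed, 228 mm deep, 208 wide. Origin on the mat under the middle of the sill; x into the lanes, y along the shelf to lane 3, z up. x -110 to 0 mm: open flat loading shelf, top 60 mm above the origin, no edges. x 0 to 118: flat lid, top at 108 mm, over lanes at y = -75, -25, 25, 75 mm. Three lanes hold a transformer, one is empty; which cannot be seen
- feeler0_top (a point): centre of the flat top of feeler 0: sprung push pin, 20 mm round black head 22 mm proud of the lid, over the pocket of lane 0 (rightmost as the robot sees it). Pressed straight down it stops dead after about 4 mm if a transformer is below, else sinks its whole 16 mm; spring about 1.3 N at first, 3.2 N fully down, returns when let go
- feeler0 (a joint): how far feeler 0 is pressed down, m: 0 released, 0.016 fully down
- lane0_mouth (a point): middle of lane 0's sill edge, level with the shelf top; 78 mm before feeler 0. Lane 42 mm wide, its 8 mm walls have round noses 18 mm out onto the shelf; behind a light black flap that swings inward it slopes down 22 degrees, slick: a transformer whose middle is pushed past the sill tips and slides down to the pocket
- feeler1_top (a point): centre of the flat top of feeler 1: sprung push pin, 20 mm round black head 22 mm proud of the lid, over the pocket of lane 1 (second from the right as the robot sees it). Pressed straight down it stops dead after about 4 mm if a transformer is below, else sinks its whole 16 mm; spring about 1.3 N at first, 3.2 N fully down, returns when let go
- feeler1 (a joint): how far feeler 1 is pressed down, m: 0 released, 0.016 fully down
- lane1_mouth (a point): middle of lane 1's sill edge, level with the shelf top; 78 mm before feeler 1. Lane 42 mm wide, its 8 mm walls have round noses 18 mm out onto the shelf; behind a light black flap that swings inward it slopes down 22 degrees, slick: a transformer whose middle is pushed past the sill tips and slides down to the pocket
- feeler2_top (a point): centre of the flat top of feeler 2: sprung push pin, 20 mm round black head 22 mm proud of the lid, over the pocket of lane 2 (second from the left as the robot sees it). Pressed straight down it stops dead after about 4 mm if a transformer is below, else sinks its whole 16 mm; spring about 1.3 N at first, 3.2 N fully down, returns when let go
- feeler2 (a joint): how far feeler 2 is pressed down, m: 0 released, 0.016 fully down
- lane2_mouth (a point): middle of lane 2's sill edge, level with the shelf top; 78 mm before feeler 2. Lane 42 mm wide, its 8 mm walls have round noses 18 mm out onto the shelf; behind a light black flap that swings inward it slopes down 22 degrees, slick: a transformer whose middle is pushed past the sill tips and slides down to the pocket
- feeler3_top (a point): centre of the flat top of feeler 3: sprung push pin, 20 mm round black head 22 mm proud of the lid, over the pocket of lane 3 (leftmost as the robot sees it). Pressed straight down it stops dead after about 4 mm if a transformer is below, else sinks its whole 16 mm; spring about 1.3 N at first, 3.2 N fully down, returns when let go
- feeler3 (a joint): how far feeler 3 is pressed down, m: 0 released, 0.016 fully down
- lane3_mouth (a point): middle of lane 3's sill edge, level with the shelf top; 78 mm before feeler 3. Lane 42 mm wide, its 8 mm walls have round noses 18 mm out onto the shelf; behind a light black flap that swings inward it slopes down 22 degrees, slick: a transformer whose middle is pushed past the sill tips and slides down to the pocket
- pocket_line (a point): point between lanes 1 and 2 at the depth where the centre of a transformer rests in its pocket: 73 mm past the sill, 48 mm above the mat
- spare_center (a point): centre of the loose transformer: a block 48 mm long (x) by 36 mm wide (y) by 32 mm high (z), dark steel core with a wound bobbin, about 180 g, lying on the loading shelf with its length roughly along the rack's x; its bottom is 16 mm below this point. It slides when pushed
- fan: bystander: 80 x 80 x 25 mm black fan lying flat on the mat right of the rack; origin at the middle of its underside
- can: bystander: black capacitor, 22 mm across, 34 mm high, standing on the mat left of the rack; origin at the middle of its underside
- heatsink: bystander: finned aluminium heat sink 28 x 24 x 13 mm lying on the rack's lid between mouths and feelers; origin at the middle of its underside
- jar: bystander: clear jar 56 mm across, 60 mm high, on the mat to the right; origin at the middle of its underside
- screwdriver: bystander: screwdriver lying on the mat to the left
- brush: bystander: brush lying on the mat to the right
- relay: bystander: white relay 29 x 13 x 25 mm on the mat to the left; origin at the middle of its underside
- spare: the same loose transformer; origin at the middle of its underside

How it is judged (in metres and radians):
On the way:
1. the feeler over the empty pocket has been pressed nearly all the way down (over 12 mm) (value of joint any of feeler0, feeler1, feeler2, feeler3 above 0.012 m), for 0.1 s.
At the end, for the whole second after the job is handed in: The loose transformer lies at rest at the bottom of the empty lane: its centre 65 to 83 mm past the sill and 40 to 56 mm above the mat in the rack's frame, tilted less than 0.5 rad, and all four feelers are released (less than 3 mm down) (x of spare_center in the frame of rack between 0.065 and 0.083 m and z of spare_center in the frame of rack between 0.04 and 0.056 m and y of spare_center in the frame of rack between -0.1 and 0.1 m and angle between spare_center's own z axis and vertical below 0.5 rad and linear speed of spare below 0.02 m/s and value of joint each of feeler0, feeler1, feeler2, feeler3 below 0.003 m); the robot touches nothing.
It fails at once if a bystander is moved more than 30 mm (distance of any of fan, can, heatsink, jar, screwdriver, brush, relay from where it was at the start of the episode above 0.03 m).
It also fails if it takes over 64 s, if anything falls off the work surface, if the arm or the gripper's body presses on something with over 40 N, if the wrist force passes 120 N, or if a joint passes its speed limit or range.

ROBOT

A 7-joint arm with a two-finger parallel gripper is mounted at the origin on the work surface. World frame = base frame: x ahead of the robot, y to its left, z up, the work surface at z = 0. Lengths are in m, angles in degrees, forces in N, time in s.
With the tool pointing down it reaches from about 0.425 to 0.975 m from the base axis. Payload 16.7 kg.
Tool frame: the origin (TCP) lies between the finger pads; the fingertips stand 14 mm ahead of it and the grasp point (between the pads) lies 5 mm behind it; z points along the fingers, y is the line along which they close (so a half turn about z gives the same grasp; the last joint's range is limited). The gripper opens to 85 mm and grips with 20 to 120 N. Pads are 22 mm wide; open, the fingers measure 114 mm over their backs; the gripper's body (76 mm by 85 mm) begins 54 mm behind the grasp point. The pads swing forward as they close: fully open they stand 13 mm farther back than shut.
Start: joints at [65.289, 24.414, 4.234, 92.017, -1.954, 63.644, -3.845], TCP at [0.188, -0.648, 0.245] pointing down, gripper open.
Joint ranges: [-163.25, 163.25], [-28.42, 122.38], [-70.27, 78.77], [12.13, 141.07], [-58.53, 238.53], [9.26, 117.41], [-156.51, 156.51]. Speed limits (degrees/s): [108.29, 108.29, 136.94, 136.94, 172.46, 172.46, 172.46].

INTERFACE

Orientations are given as a 3x3 rotation matrix whose columns are the frame's x, y, z axes.
In Python, from workcell import r gives the robot as it stands. The module is installed in compiled form; this text tells all that it offers.
- The arm moves only by the shell command python3 -m pendant 'ROWS'. ROWS is JSON, a list of rows, each an object with "jaw": the finger opening in m, from 0 to 0.0854; "offset": the shift along the tool's x, y, z in m, a list of three; "delta_rot": the turn, a rotation vector about the tool's x, y, z in rad, a list of three. In form: [{"jaw": jaw, "offset": [tx, ty, tz], "delta_rot": [ax, ay, az]}, ...]. A call has 1 to 20 rows; each row is the pose to reach, as a shift and turn from the pose commanded when the call began, along the tool's axes at that moment; what a row does not reach only later rows make up. A row lasts 1/8 s, in which the tool goes at most 62.5 mm and 10.7 degrees, less where a joint would pass 70% of its speed; a pose out of reach is approached as far as the arm can. A call with a gripper value outside its range is refused whole. The fingers move at their own pace and stop on an object; the grip force is fixed at half the most. Time passes only in rows, so rows that repeat a pose let the fingers close. It gives the time, the measured TCP pose, the force, the opening and the grip force at its end, in the units of the state.
- r.state(): the state, without advancing time (a new reading comes with each control period).
- r.camera(name): name is "side" or "top"; returns the picture (384x512x3 uint8, red, green, blue); there is no depth.
- r.get_calibration(name): a dict with "K" (3x3 intrinsics, pixels), "xyz" and "attitude" of the camera in the world. Camera axes: x right, y down, z forward; pixel columns grow to the right and rows downward; lengths in m; the calibration is good to about 2 mm. A picture is of the moment at which its call begins. get_calibration takes no time and is no camera call.
- r.job_done(): hands the job in; it is judged then, once.
The state is a dict: "time": time; "q": joint angles; "qd": joint speeds; "joint_efforts": joint torques, N m; "eef_pos": TCP position; "tcp_rot": TCP orientation; "wrist_force": force on the tool from outside, world axes, zero at the start; "wrist_torque": the same for the moment, N m; "opening": opening from 0.0 (shut) to 1.0 (fully open); "gripper_force": force on a finger pad.
Only numpy, scipy, OpenCV 4.12 (cv2) and the standard library are available. Lean on these libraries where they do the work, as an engineer would, in place of code of your own. Each camera call takes 0.05 s, during which the arm holds its last target. There are 200 camera calls.

## Working session

There is one attempt and no reset: what is moved stays moved. The work goes in short steps, Python scripts to look and compute and a shell command to move; the robot and the scene stay as the last step left them, time stands still between calls to the robot, and variables do not carry over. Pictures are saved under pics/ and viewed, at most 10 in all, crops included, and the job is handed in when it is done.

```bash
mkdir -p pics; python3 - <<'E'
from workcell import r
import cv2,json
s=r.state();print(s['time'],s['eef_pos'],s['tcp_rot'],s['opening'])
for n in('top','side'):
    c=r.get_calibration(n);print(n,c)
    cv2.imwrite(f'pics/{n}0.png',cv2.resize(r.camera(n)[:,:,::-1],(800,600),interpolation=cv2.INTER_CUBIC))
E
```

```text
0.0 [ 0.18755713 -0.64801153  0.24461328] [[ 9.60563539e-01  2.78060208e-01 -4.57090148e-04]
 [ 2.78060564e-01 -9.60562791e-01  1.20260333e-03]
 [-1.04667655e-04 -1.28227566e-03 -9.99999172e-01]] 0.9969075874864378
top {'K': array([[438.16914569,   0.        , 252.67998849],
       [  0.        , 438.16914569, 191.23309462],
       [  0.        ,   0.        ,   1.        ]]), 'xyz': array([ 0.44703587, -0.02664445,  1.43707743]), 'attitude': array([[ 0.02490672, -0.99809252,  0.05648872],
       [-0.99960282, -0.02411947,  0.01457564],
       [-0.01318536, -0.05682932, -0.99829684]])}
side {'K': array([[354.72889118,   0.        , 254.15787193],
       [  0.        , 354.72889118, 183.20504894],
       [  0.        ,   0.        ,   1.        ]]), 'xyz': array([0.39261665, 0.70004552, 0.64673896]), 'attitude': array([[-0.97705206, -0.13751187,  0.16266453],
       [-0.21252574,  0.57840551, -0.78757849],
       [ 0.01421533, -0.80407559, -0.59435711]])}
```

View pics/top0.png

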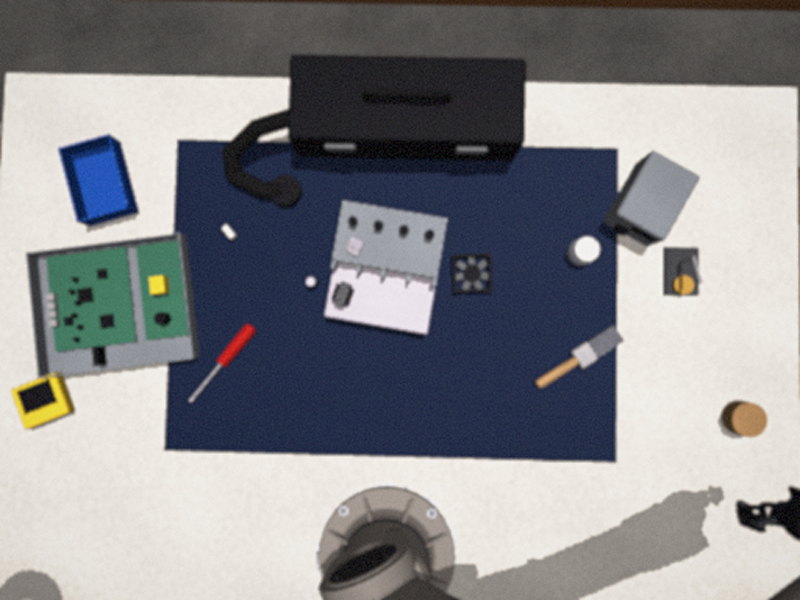

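View pics/side0.png

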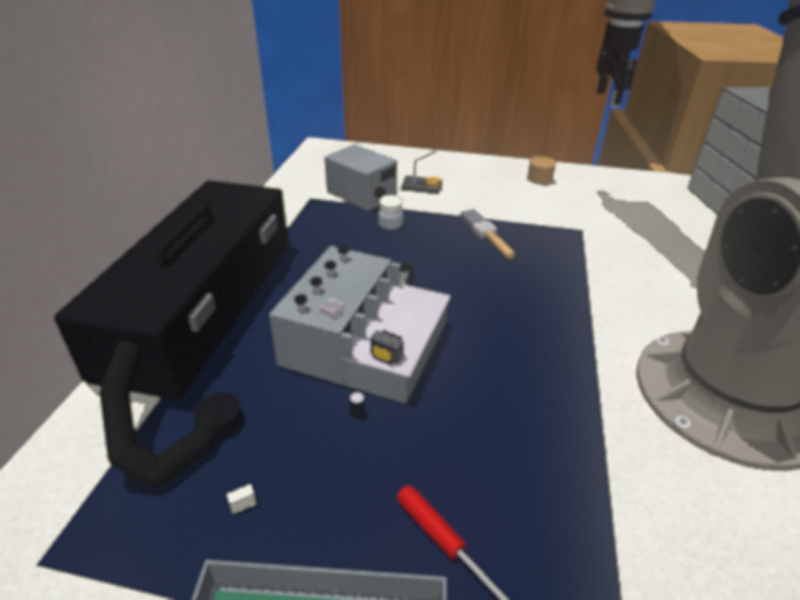

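The top view shows the rack at about (385,267), with the feelers at (352,222), (378,227), (403,232) and (429,236). The transformer is at (342,295), in front of lane 3, and the heatsink is at (355,246). I'll take an enlarged crop of each view to measure from.

```bash
python3 - <<'E'
from workcell import r
import cv2
# crop origin & scale: top (200,120) 96x100 x6 ; side (165,150) 130x110 x6
t=r.camera('top')[:,:,::-1]; s=r.camera('side')[:,:,::-1]
cv2.imwrite('pics/t1.png',cv2.resize(t[120:220,200:296],None,fx=6,fy=6,interpolation=cv2.INTER_CUBIC))
cv2.imwrite('pics/s1.png',cv2.resize(s[150:250,165:295],None,fx=6,fy=6,interpolation=cv2.INTER_CUBIC))
E
```

```text
(no output)
```

View pics/t1.png

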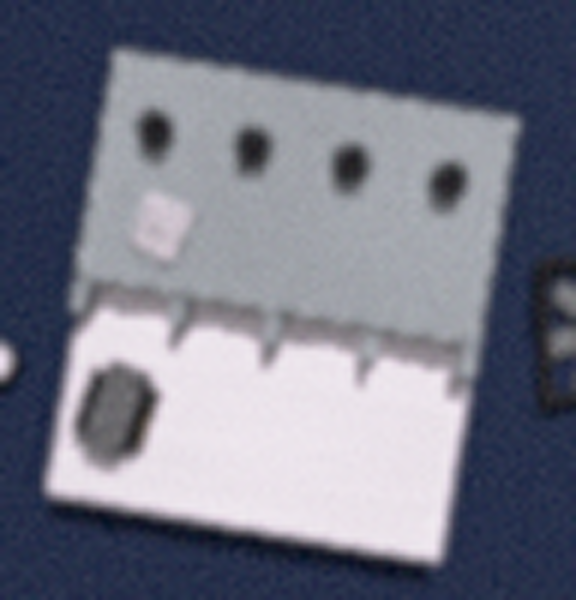

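View pics/s1.png

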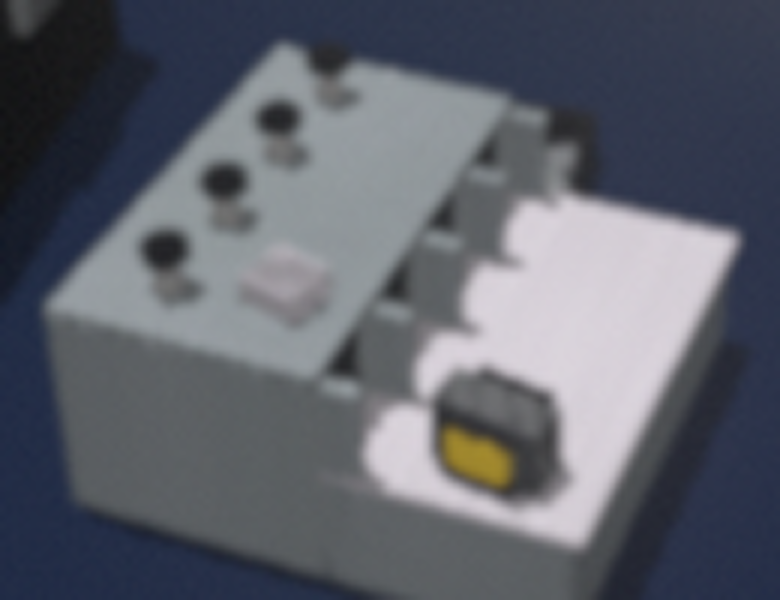

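The crops show every feeler head, the lid and shelf corners, and the transformer top at about (115,413) in the top crop and (495,400) in the side crop. I'll fit the rack pose to both views.

```bash
cat > h.py <<'E'
from workcell import r
import numpy as np
from scipy.optimize import least_squares
CAL={n:r.get_calibration(n) for n in('top','side')}
def proj(n,P):
    c=CAL[n];p=(np.asarray(P)-c['xyz'])@c['attitude']
    return (p@c['K'].T/p[:,2:])[:,:2]
def orig(px,o): return np.array(o)+(np.array(px,float)+.5)/6-.5
def unproj(n,uv,z):
    c=CAL[n];d=c['attitude']@np.linalg.solve(c['K'],[uv[0],uv[1],1]);return c['xyz']+d*(z-c['xyz'][2])/d[2]
def W(v,P):
    P=np.atleast_2d(np.array(P,float));c,s=np.cos(v[2]),np.sin(v[2])
    return np.c_[v[0]+c*P[:,0]-s*P[:,1],v[1]+s*P[:,0]+c*P[:,1],P[:,2]]
E
cat > fit.py <<'E'
from h import *
F=[[.078,y,.130] for y in(.075,.025,-.025,-.075)]
C=[[.118,.104,.108],[.118,-.104,.108],[-.11,.104,.06],[-.11,-.104,.06]]
to,so=(200,120),(165,150)
T=orig([(155,130),(253,147),(351,163),(448,181),(113,47),(521,120),(45,497),(441,565)],to)
S=orig([(163,248),(223,182),(278,120),(328,56),(47,308),(283,42),(583,548),(742,235)],so)
f=lambda v:np.r_[proj('top',W(v,F+C))-T,proj('side',W(v,F+C))-S].ravel()
s=least_squares(f,[.65,0,-.15],loss='soft_l1');v=s.x
print(v,np.degrees(v[2]));print(f(v).reshape(-1,2).round(1).tolist())
np.save('v.npy',v)
print('feelers 3..0',W(v,F).round(4).tolist())
for n,p,o in(('top',(115,413),to),('side',(495,402),so)):
    w=unproj(n,orig(p,o),.094);d=w[:2]-v[:2];c,q=np.cos(v[2]),np.sin(v[2])
    print(n,w,'rack',c*d[0]+q*d[1],-q*d[0]+c*d[1])
E
python3 fit.py
```

```text
[ 0.58196799  0.01595803 -0.14931467] -8.55510068504747
[[-0.1, -0.2], [-0.1, -0.2], [-0.0, -0.0], [0.2, -0.2], [0.5, 0.5], [-0.6, -0.1], [0.3, -0.8], [-0.6, -0.6], [0.7, -0.2], [0.5, -0.6], [0.3, -0.8], [0.3, 0.2], [-0.0, 0.2], [-0.3, 1.1], [0.2, 0.1], [-0.4, 0.7]]
feelers 3..0 [[0.6703, 0.0785, 0.13], [0.6628, 0.0291, 0.13], [0.6554, -0.0204, 0.13], [0.6479, -0.0698, 0.13]]
top [0.52918449 0.09748447 0.094     ] rack -0.064324100803323 0.07276722560024679
side [0.53215055 0.09897219 0.094     ] rack -0.06161236009492077 0.0746796170204538
```

```bash
cat > go.py <<'E'
# usage: go.py rx ry z [yaw_extra_deg]: rack-frame target of TCP, world z -> offset, delta_rot
import sys
from h import *
from scipy.spatial.transform import Rotation as Ro
v=np.load('v.npy');a=[float(x) for x in sys.argv[1:]]
s=r.state();R=np.array(s['tcp_rot']);t=W(v,[a[:3]])[0]
y=v[2]+np.radians(a[3] if len(a)>3 else 0)
G=np.array([[np.cos(y),np.sin(y),0],[np.sin(y),-np.cos(y),0],[0,0,-1]])
print('t',s['time'],'target',t,'off',(R.T@(t-s['eef_pos'])).round(4),'rot',Ro.from_matrix(R.T@G).as_rotvec().round(4),'F',s['wrist_force'].round(2) if hasattr(s['wrist_force'],'round') else s['wrist_force'])
E
python3 go.py .078 -.075 .170
```

```text
t 0.2 target [ 0.64794307 -0.06981078  0.17      ] off [ 0.603  -0.4275  0.0752] rot [-7.000e-04  2.000e-04  4.311e-01] F [-0.34 -0.1  -0.53]
```

```bash
python3 -m pendant '[{"jaw":0,"offset":[0.603,-0.4275,0.03],"delta_rot":[0,0,0.431]},{"jaw":0,"offset":[0.603,-0.4275,0.03],"delta_rot":[0,0,0.431]},{"jaw":0,"offset":[0.603,-0.4275,0.03],"delta_rot":[0,0,0.431]},{"jaw":0,"offset":[0.603,-0.4275,0.03],"delta_rot":[0,0,0.431]},{"jaw":0,"offset":[0.603,-0.4275,0.03],"delta_rot":[0,0,0.431]},{"jaw":0,"offset":[0.603,-0.4275,0.03],"delta_rot":[0,0,0.431]},{"jaw":0,"offset":[0.603,-0.4275,0.03],"delta_rot":[0,0,0.431]},{"jaw":0,"offset":[0.603,-0.4275,0.03],"delta_rot":[0,0,0.431]},{"jaw":0,"offset":[0.603,-0.4275,0.03],"delta_rot":[0,0,0.431]},{"jaw":0,"offset":[0.603,-0.4275,0.03],"delta_rot":[0,0,0.431]},{"jaw":0,"offset":[0.603,-0.4275,0.03],"delta_rot":[0,0,0.431]},{"jaw":0,"offset":[0.603,-0.4275,0.03],"delta_rot":[0,0,0.431]},{"jaw":0,"offset":[0.603,-0.4275,0.03],"delta_rot":[0,0,0.431]},{"jaw":0,"offset":[0.603,-0.4275,0.065],"delta_rot":[0,0,0.431]},{"jaw":0,"offset":[0.603,-0.4275,0.065],"delta_rot":[0,0,0.431]},{"jaw":0,"offset":[0.603,-0.4275,0.065],"delta_rot":[0,0,0.431]}]'; python3 go.py .078 -.075 .150
python3 - <<'E'
from workcell import r
import cv2
s=r.camera('side')[:,:,::-1]; t=r.camera('top')[:,:,::-1]
a=cv2.resize(s[100:230,165:265],None,fx=4,fy=4,interpolation=cv2.INTER_CUBIC);b=cv2.resize(t[90:220,200:296],None,fx=4,fy=4,interpolation=cv2.INTER_CUBIC)
cv2.imwrite('pics/b2.png',cv2.hconcat([a,b]))
E
```

```text
time: 2.2
eef_pos: [0.6482, -0.0706, 0.1813]
tcp_rot: [[0.989, -0.149, 0.0], [-0.149, -0.989, -0.0], [0.0, 0.0, -1.0]]
wrist_force: [0.3, -0.4, -0.3]
opening: 0.0
gripper_force: 0.0
t 2.2 target [ 0.64794307 -0.06981078  0.15      ] off [-0.0004 -0.0007  0.0313] rot [ 0.     -0.0005 -0.0006] F [ 0.26 -0.36 -0.31]
```

View pics/b2.png

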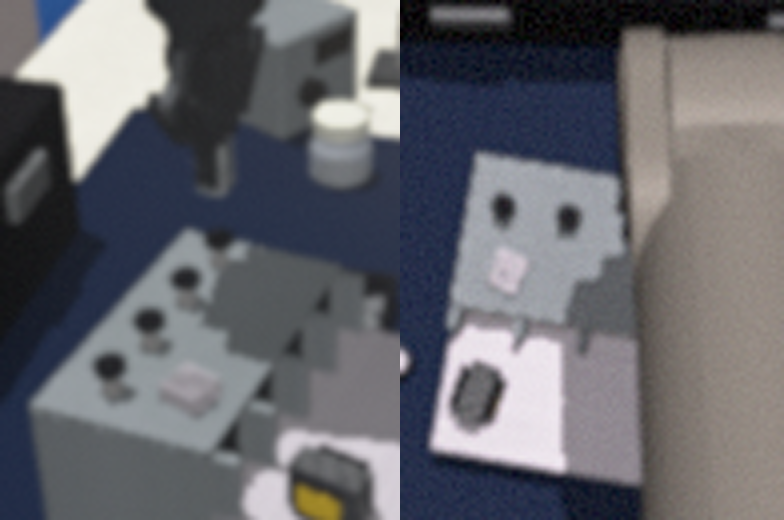

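The shut fingertips at (213,190) in the left crop are directly above the feeler 0 head at (219,240). I'll press it gently.

```bash
python3 -m pendant '[{"jaw":0,"offset":[0,0,0.03],"delta_rot":[0,0,0]},{"jaw":0,"offset":[0,0,0.037],"delta_rot":[0,0,0]},{"jaw":0,"offset":[0,0,0.041],"delta_rot":[0,0,0]},{"jaw":0,"offset":[0,0,0.044],"delta_rot":[0,0,0]},{"jaw":0,"offset":[0,0,0.044],"delta_rot":[0,0,0]}]'
```

```text
time: 2.92
eef_pos: [0.6481, -0.0702, 0.1406]
tcp_rot: [[0.989, -0.149, 0.001], [-0.149, -0.989, -0.0], [0.001, 0.0, -1.0]]
wrist_force: [-22.4, 1.8, 44.6]
opening: 0.005
gripper_force: 21.9
```

Feeler 0 stopped dead at about 4 mm with 44 N, so lane 0 is occupied. Next is feeler 1.

```bash
python3 -m pendant '[{"jaw":0,"offset":[0,0,-0.025],"delta_rot":[0,0,0]},{"jaw":0,"offset":[0,-0.05,-0.025],"delta_rot":[0,0,0]},{"jaw":0,"offset":[0,-0.05,-0.025],"delta_rot":[0,0,0]},{"jaw":0,"offset":[0,-0.05,-0.012],"delta_rot":[0,0,0]},{"jaw":0,"offset":[0,-0.05,-0.005],"delta_rot":[0,0,0]},{"jaw":0,"offset":[0,-0.05,-0.001],"delta_rot":[0,0,0]},{"jaw":0,"offset":[0,-0.05,-0.001],"delta_rot":[0,0,0]}]'
```

```text
time: 3.8
eef_pos: [0.6557, -0.0216, 0.1404]
tcp_rot: [[0.989, -0.15, 0.001], [-0.15, -0.989, -0.0], [0.001, 0.0, -1.0]]
wrist_force: [-19.5, 0.1, 48.7]
opening: 0.002
gripper_force: 24.5
```

```bash
python3 -m pendant '[{"jaw":0,"offset":[0,0,-0.025],"delta_rot":[0,0,0]},{"jaw":0,"offset":[0,-0.05,-0.025],"delta_rot":[0,0,0]},{"jaw":0,"offset":[0,-0.05,-0.025],"delta_rot":[0,0,0]},{"jaw":0,"offset":[0,-0.05,-0.012],"delta_rot":[0,0,0]},{"jaw":0,"offset":[0,-0.05,-0.004],"delta_rot":[0,0,0]},{"jaw":0,"offset":[0,-0.05,-0.001],"delta_rot":[0,0,0]},{"jaw":0,"offset":[0,-0.05,-0.001],"delta_rot":[0,0,0]}]'; python3 go.py .078 .025 .130
```

```text
time: 4.68
eef_pos: [0.6628, 0.0273, 0.1405]
tcp_rot: [[0.989, -0.151, 0.0], [-0.151, -0.989, -0.001], [0.0, 0.001, -1.0]]
wrist_force: [-18.6, -2.0, 44.7]
opening: -0.001
gripper_force: 21.9
t 4.675 target [0.66281912 0.02907654 0.13      ] off [-0.0003 -0.0017  0.0105] rot [ 0.0006 -0.0005 -0.0019] F [-18.57  -2.03  44.67]
```

```bash
python3 -m pendant '[{"jaw":0,"offset":[0,0,-0.025],"delta_rot":[0,0,0]},{"jaw":0,"offset":[0,-0.051,-0.025],"delta_rot":[0,0,0]},{"jaw":0,"offset":[0,-0.051,-0.025],"delta_rot":[0,0,0]},{"jaw":0,"offset":[0,-0.051,-0.012],"delta_rot":[0,0,0]},{"jaw":0,"offset":[0,-0.051,-0.004],"delta_rot":[0,0,0]},{"jaw":0,"offset":[0,-0.051,-0.001],"delta_rot":[0,0,0]},{"jaw":0,"offset":[0,-0.051,-0.001],"delta_rot":[0,0,0]}]'; python3 go.py .078 .075 .130
```

```text
time: 5.55
eef_pos: [0.6703, 0.0785, 0.139]
tcp_rot: [[0.989, -0.15, -0.001], [-0.15, -0.989, -0.0], [-0.001, 0.0, -1.0]]
wrist_force: [-0.8, -1.0, 1.7]
opening: 0.0
gripper_force: 1.1
t 5.55 target [0.67025714 0.07852021 0.13      ] off [-0.0001 -0.      0.009 ] rot [ 0.0004  0.0006 -0.0008] F [-0.85 -1.03  1.74]
```

Feeler 3 gives only the spring force, so lane 3 is empty. I'll press it to about 15 mm and then lift.

```bash
python3 -m pendant '[{"jaw":0,"offset":[0,0,0.006],"delta_rot":[0,0,0]},{"jaw":0,"offset":[0,0,0.0095],"delta_rot":[0,0,0]},{"jaw":0,"offset":[0,0,0.0095],"delta_rot":[0,0,0]},{"jaw":0,"offset":[0,0,0.0095],"delta_rot":[0,0,0]}]'
```

```text
time: 6.05
eef_pos: [0.6709, 0.0791, 0.1302]
tcp_rot: [[0.989, -0.149, 0.001], [-0.149, -0.989, -0.0], [0.001, -0.0, -1.0]]
wrist_force: [-0.7, -2.5, 4.8]
opening: -0.0
gripper_force: 2.7
```

```bash
python3 -m pendant '[{"jaw":0,"offset":[0,0,0.002],"delta_rot":[0,0,0]},{"jaw":0,"offset":[0,0,0.002],"delta_rot":[0,0,0]},{"jaw":0,"offset":[0,0,0.002],"delta_rot":[0,0,0]}]'
```

```text
time: 6.42
eef_pos: [0.671, 0.0791, 0.1297]
tcp_rot: [[0.989, -0.149, 0.002], [-0.149, -0.989, -0.0], [0.002, -0.0, -1.0]]
wrist_force: [-8.6, -4.6, 25.6]
opening: -0.004
gripper_force: 12.6
```

Feeler 3 is fully down, with force rising at the end stop. I'll lift and go to the back of the transformer.

```bash
python3 -m pendant '[{"jaw":0,"offset":[0,0,-0.06],"delta_rot":[0,0,0]},{"jaw":0,"offset":[0,0,-0.06],"delta_rot":[0,0,0]},{"jaw":0,"offset":[-0.198,0,-0.06],"delta_rot":[0,0,0]},{"jaw":0,"offset":[-0.198,0,-0.06],"delta_rot":[0,0,0]},{"jaw":0,"offset":[-0.198,0,-0.06],"delta_rot":[0,0,0]},{"jaw":0,"offset":[-0.198,0,-0.06],"delta_rot":[0,0,0]},{"jaw":0,"offset":[-0.198,0,-0.06],"delta_rot":[0,0,0]},{"jaw":0,"offset":[-0.198,0,-0.06],"delta_rot":[0,0,0]}]'; python3 go.py -.12 .075 .089
python3 - <<'E'
from workcell import r
import cv2
from h import *
s=r.camera('side')[:,:,::-1]; t=r.camera('top')[:,:,::-1]
a=cv2.resize(s[180:250,220:287],None,fx=6,fy=6,interpolation=cv2.INTER_CUBIC);b=cv2.resize(t[160:230,200:266],None,fx=6,fy=6,interpolation=cv2.INTER_CUBIC)
cv2.imwrite('pics/b3.png',cv2.hconcat([a,b]))
E
```

```text
time: 7.42
eef_pos: [0.476, 0.1087, 0.1878]
tcp_rot: [[0.989, -0.149, 0.001], [-0.149, -0.989, 0.0], [0.0, -0.0, -1.0]]
wrist_force: [-0.1, 0.3, 0.4]
opening: 0.001
gripper_force: 0.0
t 7.425 target [0.47446023 0.10797478 0.089     ] off [-0.0014  0.001   0.0988] rot [-0.0005 -0.0005 -0.0005] F [-0.06  0.3   0.42]
```

View pics/b3.png

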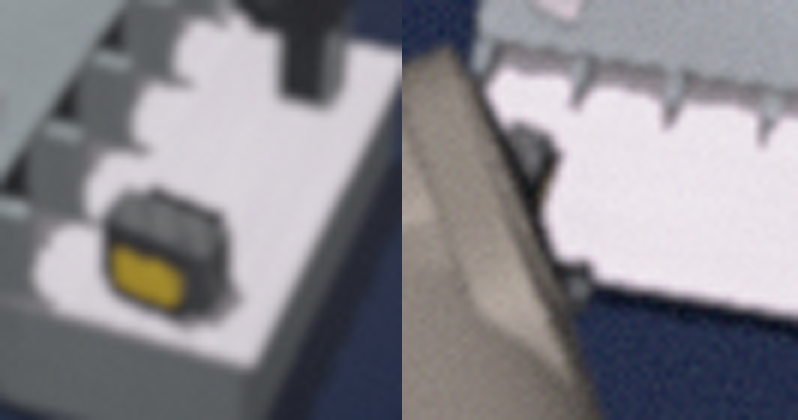

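The transformer has not moved and the fingers hang behind it. I'll estimate its yaw from the edges of the yellow bobbin at (113,243)-(187,278) and the top edges.

```bash
python3 - <<'E'
from h import *
v=np.load('v.npy');c,q=np.cos(v[2]),np.sin(v[2])
def rk(p,z):
    d=unproj('side',orig(p,(220,180)),z)[:2]-v[:2];return np.array([c*d[0]+q*d[1],-q*d[0]+c*d[1]])
for a,b,z in(((113,243),(187,278),.084),((112,288),(183,308),.066),((108,215),(195,250),.09),((150,188),(222,215),.09),((0,302),(250,364),.06)):
    A,B=rk(a,z),rk(b,z);d=A-B;print(A.round(4),B.round(4),'yaw',np.degrees(np.arctan2(d[1],d[0])).round(1))
E
```

```text
[-0.0432  0.0831] [-0.0772  0.0909] yaw -12.8
[-0.0451  0.0892] [-0.075   0.0893] yaw -0.2
[-0.0377  0.075 ] [-0.0766  0.0812] yaw -9.0
[-0.0469  0.054 ] [-0.0792  0.0585] yaw -7.9
[-0.0048  0.107 ] [-0.1076  0.1024] yaw 2.5
```

The yaw is about -8° and y is about 73 mm. The flat shut fingers should square it up. I'll descend and push part of the way.

```bash
python3 -m pendant '[{"jaw":0,"offset":[-0.002,0.001,0.05],"delta_rot":[0,0,0]},{"jaw":0,"offset":[-0.002,0.001,0.098],"delta_rot":[0,0,0]},{"jaw":0,"offset":[-0.002,0.001,0.098],"delta_rot":[0,0,0]},{"jaw":0,"offset":[0.006,0.001,0.098],"delta_rot":[0,0,0]},{"jaw":0,"offset":[0.014,0.001,0.098],"delta_rot":[0,0,0]},{"jaw":0,"offset":[0.019,0.001,0.098],"delta_rot":[0,0,0]},{"jaw":0,"offset":[0.024,0.001,0.098],"delta_rot":[0,0,0]},{"jaw":0,"offset":[0.029,0.001,0.098],"delta_rot":[0,0,0]},{"jaw":0,"offset":[0.034,0.001,0.098],"delta_rot":[0,0,0]},{"jaw":0,"offset":[0.038,0.001,0.098],"delta_rot":[0,0,0]},{"jaw":0,"offset":[0.038,0.001,0.098],"delta_rot":[0,0,0]}]'; python3 go.py -.08 .075 .089
python3 - <<'E'
from workcell import r
import cv2
s=r.camera('side')[:,:,::-1]; t=r.camera('top')[:,:,::-1]
a=cv2.resize(s[180:250,220:287],None,fx=6,fy=6,interpolation=cv2.INTER_CUBIC);b=cv2.resize(t[160:230,200:266],None,fx=6,fy=6,interpolation=cv2.INTER_CUBIC)
cv2.imwrite('pics/b4.png',cv2.hconcat([a,b]))
E
```

```text
time: 8.9
eef_pos: [0.5125, 0.1021, 0.0898]
tcp_rot: [[0.989, -0.149, 0.0], [-0.149, -0.989, 0.0], [0.0, -0.0, -1.0]]
wrist_force: [-0.7, 0.0, -0.5]
opening: 0.001
gripper_force: 0.0
t 8.9 target [0.51401516 0.10202436 0.089     ] off [ 0.0015 -0.0002  0.0008] rot [-0.0002 -0.0003 -0.0001] F [-0.74  0.04 -0.46]
```

View pics/b4.png

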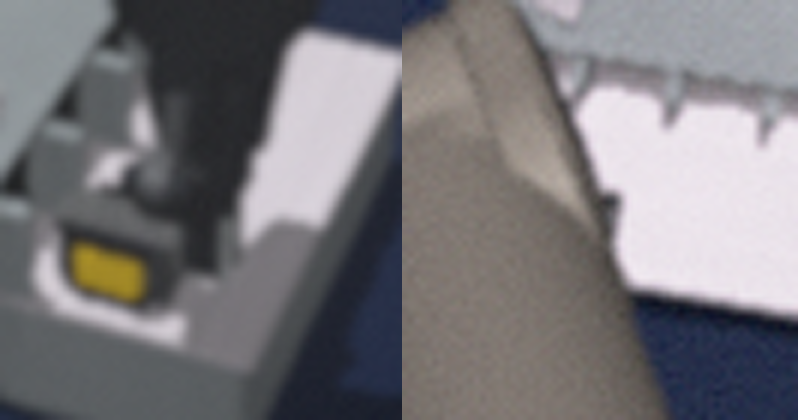

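The bobbin edge now runs parallel to the shelf edge, (75,238)-(145,262), so the block is squared. I'll push on through the noses while watching the force.

```bash
python3 -m pendant '[{"jaw":0,"offset":[0.005,0,0],"delta_rot":[0,0,0]},{"jaw":0,"offset":[0.01,0,0],"delta_rot":[0,0,0]},{"jaw":0,"offset":[0.015,0,0],"delta_rot":[0,0,0]},{"jaw":0,"offset":[0.02,0,0],"delta_rot":[0,0,0]},{"jaw":0,"offset":[0.025,0,0],"delta_rot":[0,0,0]}]'; python3 go.py -.03 .075 .089
```

```text
time: 9.62
eef_pos: [0.5372, 0.0983, 0.0898]
tcp_rot: [[0.989, -0.149, 0.0], [-0.149, -0.989, 0.0], [-0.0, -0.0, -1.0]]
wrist_force: [-1.4, -0.5, 0.1]
opening: 0.0
gripper_force: 0.4
t 9.625 target [0.56345883 0.09458634 0.089     ] off [ 0.0265 -0.0002  0.0008] rot [-0.0001  0.      0.0001] F [-1.43 -0.46  0.1 ]
```

```bash
python3 -m pendant '[{"jaw":0,"offset":[0.006,0,0],"delta_rot":[0,0,0]},{"jaw":0,"offset":[0.012,0,0],"delta_rot":[0,0,0]},{"jaw":0,"offset":[0.018,0,0],"delta_rot":[0,0,0]},{"jaw":0,"offset":[0.023,0,0],"delta_rot":[0,0,0]},{"jaw":0,"offset":[0.027,0,0],"delta_rot":[0,0,0]},{"jaw":0,"offset":[0.030,0,0],"delta_rot":[0,0,0]},{"jaw":0,"offset":[0.033,0,0],"delta_rot":[0,0,0]},{"jaw":0,"offset":[0.033,0,0],"delta_rot":[0,0,0]}]'
```

```text
time: 10.62
eef_pos: [0.5697, 0.0934, 0.0898]
tcp_rot: [[0.989, -0.149, 0.0], [-0.149, -0.989, 0.0], [0.0, -0.0, -1.0]]
wrist_force: [0.5, -0.2, -0.3]
opening: 0.001
gripper_force: 0.0
```

Contact is gone, so it appears to have slid down. I'll retreat and look.

```bash
python3 -m pendant '[{"jaw":0,"offset":[-0.03,0,0],"delta_rot":[0,0,0]},{"jaw":0,"offset":[-0.06,0,0],"delta_rot":[0,0,0]},{"jaw":0,"offset":[-0.07,0,-0.06],"delta_rot":[0,0,0]},{"jaw":0,"offset":[-0.07,0.06,-0.1],"delta_rot":[0,0,0]},{"jaw":0,"offset":[-0.07,0.12,-0.1],"delta_rot":[0,0,0]},{"jaw":0,"offset":[-0.07,0.18,-0.1],"delta_rot":[0,0,0]},{"jaw":0,"offset":[-0.07,0.18,-0.1],"delta_rot":[0,0,0]},{"jaw":0,"offset":[-0.07,0.18,-0.1],"delta_rot":[0,0,0]}]'
python3 - <<'E'
from workcell import r
import cv2
s=r.camera('side')[:,:,::-1]; t=r.camera('top')[:,:,::-1]
a=cv2.resize(s[150:250,165:295],None,fx=4,fy=4,interpolation=cv2.INTER_CUBIC);b=cv2.resize(t[120:220,200:270],None,fx=4,fy=4,interpolation=cv2.INTER_CUBIC)
cv2.imwrite('pics/b5.png',cv2.hconcat([a,b]))
E
```

```text
time: 11.62
eef_pos: [0.4735, -0.074, 0.1899]
tcp_rot: [[0.989, -0.149, 0.0], [-0.149, -0.989, 0.0], [0.0, -0.0, -1.0]]
wrist_force: [-0.4, 1.0, -0.1]
opening: -0.001
gripper_force: 0.0
```

View pics/b5.png

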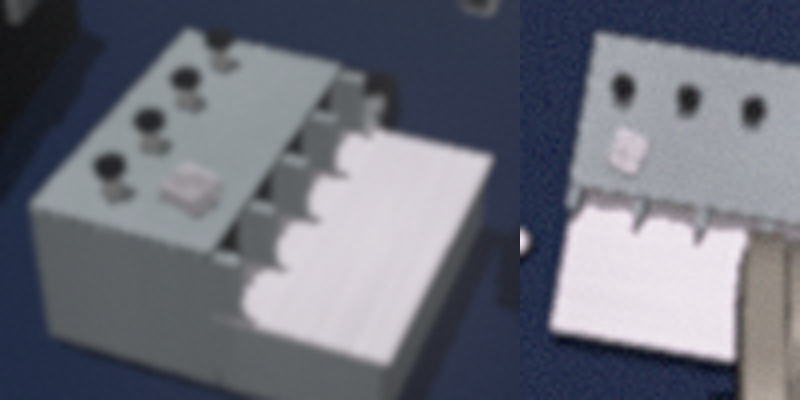

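The shelf is empty, the flap is closed, the heatsink hasn't moved and all the feelers are up. Pressing feeler 3 again will confirm the transformer is in the pocket.

```bash
python3 go.py .078 .075 .190
```

```text
t 11.725 target [0.67025714 0.07852021 0.19      ] off [ 1.721e-01 -1.786e-01 -1.000e-04] rot [-0.0004 -0.      0.0018] F [0.2  0.95 0.39]
```

```bash
python3 -m pendant '[{"jaw":0,"offset":[0.172,-0.179,0],"delta_rot":[0,0,0]},{"jaw":0,"offset":[0.172,-0.179,0],"delta_rot":[0,0,0]},{"jaw":0,"offset":[0.172,-0.179,0],"delta_rot":[0,0,0]},{"jaw":0,"offset":[0.172,-0.179,0],"delta_rot":[0,0,0]},{"jaw":0,"offset":[0.172,-0.179,0],"delta_rot":[0,0,0]},{"jaw":0,"offset":[0.172,-0.179,0],"delta_rot":[0,0,0]},{"jaw":0,"offset":[0.172,-0.179,0.035],"delta_rot":[0,0,0]},{"jaw":0,"offset":[0.172,-0.179,0.045],"delta_rot":[0,0,0]},{"jaw":0,"offset":[0.172,-0.179,0.05],"delta_rot":[0,0,0]},{"jaw":0,"offset":[0.172,-0.179,0.051],"delta_rot":[0,0,0]},{"jaw":0,"offset":[0.172,-0.179,0.051],"delta_rot":[0,0,0]}]'
```

```text
time: 13.1
eef_pos: [0.669, 0.0766, 0.1412]
tcp_rot: [[0.989, -0.149, -0.001], [-0.149, -0.989, -0.001], [-0.001, 0.001, -1.0]]
wrist_force: [-16.6, -2.4, 22.8]
opening: 0.002
gripper_force: 11.7
```

Feeler 3 now stops dead at the same height as the occupied lanes. I'll lift clear and hand in.

```bash
python3 -m pendant '[{"jaw":0,"offset":[0,0,-0.05],"delta_rot":[0,0,0]},{"jaw":0,"offset":[0,0,-0.1],"delta_rot":[0,0,0]},{"jaw":0,"offset":[0,0,-0.1],"delta_rot":[0,0,0]},{"jaw":0,"offset":[0,0,-0.1],"delta_rot":[0,0,0]}]' && python3 -c "
from workcell import r
print(r.job_done())"
```

```text
time: 13.6
eef_pos: [0.67, 0.077, 0.2393]
tcp_rot: [[0.989, -0.149, 0.001], [-0.149, -0.989, -0.0], [0.001, -0.0, -1.0]]
wrist_force: [-1.4, -0.2, -0.2]
opening: 0.005
gripper_force: 0.0
the job is handed in; nothing more can be done
None
```

Lane 3 was the empty one; the transformer is now in its pocket, confirmed by feeler 3 stopping at the same height as the occupied lanes, and I handed the job in at about 13.6 s (no verdict was returned).

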